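Mix the blue paint on the vortex mixer

ROBOT

A 6-joint arm with a two-finger parallel gripper is mounted at the origin on the work surface. World frame = base frame: x ahead of the robot, y to its left, z up, the work surface at z = 0. Lengths are in m, angles in rad, forces in N, time in s.
With the tool pointing down it reaches from about 0.35 to 0.975 m from the base axis. Payload 4.9 kg.
Tool frame: the origin (TCP) lies at the very end of the fingers, on their centre line; the grasp point (between the pads) lies 19 mm behind it; z points along the fingers, y is the line along which they close (so a half turn about z gives the same grasp; the last joint's range is limited). The gripper opens to 85 mm and grips with 20 to 120 N. Pads are 22 mm wide; open, the fingers measure 114 mm over their backs; the gripper's body (76 mm by 85 mm) begins 54 mm behind the grasp point. The pads swing forward as they close: fully open they stand 13 mm farther back than shut.
Start: joints at [1.042, 0.053, 1.613, -0, 1.476, -0.119], TCP at [0.249, 0.573, 0.199] pointing down, gripper open.
Joint ranges: [-3.01, 3.01], [-1.01, 2.22], [0.06, 2.58], [-1.02, 4.17], [0.09, 2.62], [-3.14, 3.14]. Speed limits (rad/s): [2.57, 2.57, 3.14, 3.14, 3.14, 3.14].

INTERFACE

Orientations are given as a unit quaternion [w, x, y, z].
In Python, from plant import manip gives the robot as it stands.
- The arm moves only by the shell command python3 -m pendant 'ROWS'. ROWS is JSON, a list of rows, each a list of 3 entries, a list of its own where there are three numbers: the opening, from 0 (shut) to 1 (fully open), then the shift along the tool's x, y, z in units of 12 cm (1.0 is 12 cm), then the turn about the tool's z in units of pi rad (1.0 is pi rad). In form: [[gripper, [dx, dy, dz], roll], ...]. A call has 1 to 10 rows; each row is the pose to reach, as a shift and turn from the pose commanded when the call began, along the tool's axes at that moment, turning the shorter way round; what a row does not reach only later rows make up. A row lasts 1/10 s, in which the tool goes at most 50 mm and 8.59 degrees, less where a joint would pass 70% of its speed; a pose out of reach is approached as far as the arm can. A call with a number of a shift or a turn outside -1 to 1 is refused whole. A call with a gripper value outside its range is refused whole. The fingers move at their own pace and stop on an object; the grip force is fixed at half the most. Time passes only in rows, so rows that repeat a pose let the fingers close. It gives the time, the measured TCP pose, the force, the opening and the grip force at its end, in the units of the state.
- manip.state(): the state, without advancing time (a new reading comes with each control period).
- manip.grab_frame(name): name is "side" or "top" or "wrist"; returns a dict with "img" (420x560x3 uint8, red, green, blue), "fx", "fy", "cx", "cy" (pixels), "eye" and "rotation" of the camera in the world; the wrist camera has in their place "tool_from_camera" (4x4, takes a point from camera to tool coordinates, whose origin is the TCP and whose axes are the flange's). Camera axes: x right, y down, z forward; pixel columns grow to the right and rows downward; lengths in m; the calibration is good to about 2 mm. A picture is of the moment at which its call begins: read the wrist's pose just before it. There is no depth.
- manip.job_done(): hands the job in; it is judged then, once.
The state is a dict: "time": time; "joint_pos": joint angles; "joint_vel": joint speeds; "joint_efforts": joint torques, N m; "tool_pos": TCP position; "tool_rot": TCP orientation; "contact_force": force on the tool from outside, world axes, zero at the start; "ft_torque": the same for the moment, N m; "gripper_width": opening from 0.0 (shut) to 1.0 (fully open); "grasp_force": force on a finger pad.
Only numpy, scipy, OpenCV 4.12 (cv2) and the standard library are available. Lean on these libraries where they do the work, as an engineer would, in place of code of your own. Each camera call takes 0.05 s, during which the arm holds its last target. There are 200 camera calls.

TASK

The blue paint has settled and needs mixing before use. Take the blue bottle out of the sloping wooden rack, stand it upright in the rubber cup on top of the mixer and, keeping hold of it, press straight down until the sprung cup is fully down, holding it there for about three seconds. Then set it down gently, upright and wholly on the white tile, let go, and leave the other two bottles, the tin of brushes and the grey stand where they are.

Things in the scene. Friction and masses are not known exactly. Their poses are not given: they have to be found in the camera images.
- blue_paint: Blue plastic paint bottle, closed, about 0.1 kg: round body 36 mm across up to 74 mm, then a shoulder and a blue cap 23 mm across; 105 mm tall; white paper label. Origin at the centre of its base, z along its axis towards the cap. Starts in one of the rack's three wells, leaning 30 degrees from vertical, cap towards the rack's -x side.
- red_paint: Bystander: the same kind of bottle, red, in another well. Origin at the centre of its base, z towards the cap.
- yellow_paint: Bystander: the same kind of bottle, yellow, in another well. Origin at the centre of its base, z towards the cap.
- rack: Fixed timber rack, 105 (x) x 245 (y) mm: bored block tilted 30 degrees about y, its top face looking up and to its -x side, towards the middle of the bench; top edge 80 mm high. Wells 40 mm across, 34 mm deep, at y -80, 0, +80 mm, floor at x -4, z 33 mm; 71 mm of each bottle stands out. Origin at the centre of its underside, z up.
- mixer: Fixed touch-start vortex mixer: pale case 152 (x) x 124 (y) mm, 120 mm high, with a sloping control panel (knob, green rocker) on its -x side and a black rubber cup on a sprung shaft on top, its axis 24 mm to +x of the origin. Origin at the centre of its underside, z up.
- cup_floor (a point): Centre of the cup's inner floor, where a bottle's base stands: 151 mm above the bench when up; it moves with the cup. The cup is 40 mm across inside at the floor, widening to 48 mm at its rim, 11 mm above the floor; 57 mm across outside.
- mixer_cup (a joint): How far the mixer's cup is pressed down, in m: 0 up, 0.008 fully down on its stop. It slides vertically on a spring: about 3 N to start it, 10 N to hold it fully down; it springs back when let go.
- tile: Fixed white glazed tile lying flat on the bench, 108 x 108 mm, 7 mm thick: the place to stand the mixed bottle. Origin at the centre of its underside, z up, x and y along its edges.
- brush_tin: Bystander: round tin 73 mm across and 95 mm tall with three brushes standing in it up to 150 mm, at the back between rack and mixer; loose, 0.3 kg. Origin at the centre of its underside.
- phone_stand: Bystander: a grey bent-sheet phone stand, 75 x 70 mm, 90 mm tall, loose on the bench at the robot's right. Origin at the centre of its underside.
Things that resemble listed ones, but are neither listed nor needed, are in the scene too. Of the things like the tile, leave any that is orange; of the rest the larger one is meant.

How it is judged:
By the outcome, as a careful person would: the job done as asked, in the order asked, and still so for the second after the job is handed in, with the robot touching nothing.
It also fails if it takes over 59 s, if anything falls off the work surface, if the arm or the gripper's body presses on something with over 40 N, if the wrist force passes 120 N, or if a joint passes its speed limit or range.

## Working session

There is one attempt and no reset: what is moved stays moved. The work goes in short steps, Python scripts to look and compute and a shell command to move; the robot and the scene stay as the last step left them, time stands still between calls to the robot, and variables do not carry over. Pictures are saved under pics/ and viewed, at most 10 in all, crops included, and the job is handed in when it is done.

```bash
ls; mkdir -p pics; python3 - <<'E'
from plant import manip
import cv2,pickle
s=manip.state();print(s)
d={}
for n in("side","top","wrist"):
    f=manip.grab_frame(n);d[n]=f;cv2.imwrite(f"pics/{n}0.png",f["img"][:,:,::-1])
    print(n,{k:v for k,v in f.items() if k!="img"})
d["state"]=s
pickle.dump(d,open("f0.pkl","wb"))
E
```

```text
pics
{'time': 0.0, 'joint_pos': array([ 1.04196812e+00,  5.33543697e-02,  1.61430822e+00,  1.21414673e-05,
        1.47602211e+00, -1.19022575e-01]), 'joint_vel': array([-5.42939698e-04,  1.38699417e-03, -9.47542175e-05, -2.02999401e-03,
       -9.44541839e-04,  1.20366801e-03]), 'joint_efforts': array([ 4.83161548e-04, -3.93696105e+01, -3.70167732e+01, -9.64650849e-05,
        7.44146149e-03,  9.93608865e-06]), 'tool_pos': array([0.2486714 , 0.57263389, 0.19735615]), 'tool_rot': array([-3.38668554e-04,  2.03472468e-01,  9.79080109e-01, -9.89702448e-04]), 'contact_force': array([ 0.59391248,  0.07918329, -0.03095912]), 'ft_torque': array([ 0.00760655,  0.03245117, -0.04566547]), 'grasp_force': 0.0, 'gripper_width': 0.9959036251467033}
side {'fx': 398.19220815236395, 'fy': 398.19220815236395, 'cx': 290.30817600812236, 'cy': 209.93082859779835, 'eye': array([ 0.1416517 , -0.72593322,  0.58149802]), 'rotation': array([-0.48134262,  0.83912411, -0.21840017,  0.12837983])}
top {'fx': 477.1988706633941, 'fy': 477.1988706633941, 'cx': 284.1226081029516, 'cy': 216.24976240596047, 'eye': array([ 0.4374859 , -0.04804511,  1.17547699]), 'rotation': array([ 0.044527  , -0.70328894,  0.70865278, -0.03483166])}
wrist {'fx': 305.1038010829342, 'fy': 305.1038010829342, 'cx': 283.03450406148966, 'cy': 209.3361775998012, 'tool_from_camera': array([[ 3.49678362e-04, -9.52563861e-01, -3.04338575e-01,
         7.83425631e-02],
       [ 9.99999794e-01,  1.69105582e-04,  6.19686230e-04,
        -1.44757441e-04],
       [-5.38825356e-04, -3.04338729e-01,  9.52563724e-01,
        -1.75129947e-01],
       [ 0.00000000e+00,  0.00000000e+00,  0.00000000e+00,
         1.00000000e+00]])}
```

View pics/top0.png

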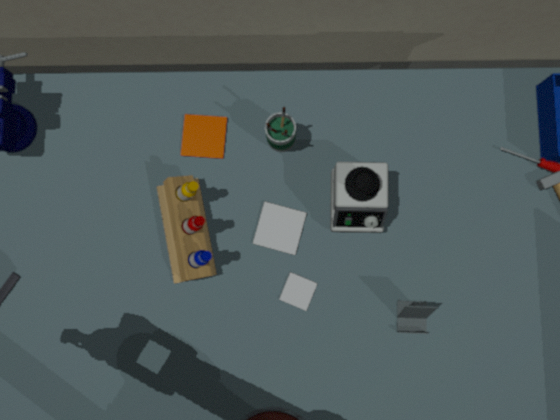

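View pics/side0.png

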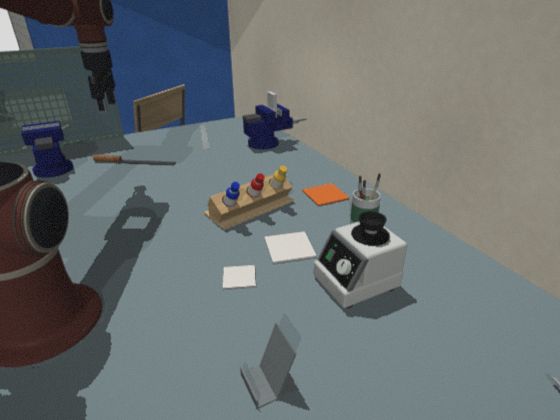

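Top view: the blue bottle is at (202,257), red at (194,224), yellow at (188,189) in the rack. Tiles: large white (280,228), small white (298,291) and orange (205,136). The mixer cup is at (362,184), the tin at (281,130) and the stand at (415,315).
Candidates for the blue bottle: the rack bottle at (202,257) in top and (233,192) in side. The blue vises at (12,125) in top and at (265,130) and (45,150) in side are not bottles. For the tile, orange is excluded, and of the two white ones I take the larger at (280,228).

```bash
cat >h.py <<'E'
import numpy as np,cv2,pickle
from scipy.spatial.transform import Rotation as R
def rot(q): return R.from_quat([q[1],q[2],q[3],q[0]]).as_matrix()
def cam(f,s=None):
    if "eye" in f: return np.array(f["eye"]),rot(f["rotation"])
    T=f["tool_from_camera"];Rt=rot(s["tool_rot"])
    return s["tool_pos"]+Rt@T[:3,3],Rt@T[:3,:3]
def ray(f,p,s=None):
    e,M=cam(f,s);d=M@np.array([(p[0]-f["cx"])/f["fx"],(p[1]-f["cy"])/f["fy"],1]);return e,d/np.linalg.norm(d)
def plane(f,p,z,s=None):
    e,d=ray(f,p,s);return e+d*(z-e[2])/d[2]
def tri(r1,r2):
    (a,u),(b,v)=r1,r2;t=np.linalg.lstsq(np.c_[u,-v],b-a,rcond=None)[0]
    p,q=a+u*t[0],b+v*t[1];return (p+q)/2,np.linalg.norm(p-q)
def proj(f,P,s=None):
    e,M=cam(f,s);c=M.T@(np.array(P)-e);return np.array([f["cx"]+f["fx"]*c[0]/c[2],f["cy"]+f["fy"]*c[1]/c[2]])
def blobs(m,amin=30):
    n,l,st,c=cv2.connectedComponentsWithStats(m.astype(np.uint8));return [(c[i],st[i],l==i) for i in range(1,n) if st[i][4]>=amin]
E
python3 - <<'E'
from h import *
d=pickle.load(open("f0.pkl","rb"))
H={n:cv2.cvtColor(d[n]["img"],cv2.COLOR_RGB2HSV) for n in("top","side")}
roi={"top":(150,150,240,300),"side":(190,150,310,230)}
pt={}
for n in H:
    x0,y0,x1,y1=roi[n];h=H[n];w=np.zeros(h.shape[:2],bool);w[y0:y1,x0:x1]=1
    for c,(a,b) in {"blue":(110,130),"red":(-6,5),"yel":(24,34)}.items():
        hh=h[...,0].astype(int);hh=np.where(hh>170,hh-180,hh)
        m=w&(hh>=a)&(hh<=b)&(h[...,1]>170)&(h[...,2]>60)
        B=max(blobs(m,10),key=lambda t:t[1][4]);pt[n,c]=B[0];print(n,c,B[0].round(1),B[1])
for c in("blue","red","yel"): print(c,*tri(ray(d["top"],pt["top",c]),ray(d["side"],pt["side",c])))
h=H["top"];t=d["top"]
m=(h[...,1]<60)&(h[...,2]>150)
for c,st,mm in blobs(m,200):
    q=cv2.minAreaRect(np.argwhere(mm)[:,::-1].astype(np.float32));z=.120 if c[0]>325 else .007
    P=np.array([plane(t,p,z)[:2] for p in cv2.boxPoints(q)]);print("white",c.round(),st[4],P.round(4).tolist(),P.mean(0).round(4))
g=h[...,2]<60;w=np.zeros_like(g);w[163:204,340:385]=1
for c,st,mm in blobs(g&w,200): print("cup",c,st,plane(t,c,.160),cv2.minEnclosingCircle(np.argwhere(mm)[:,::-1].astype(np.float32)))
m=(h[...,0]>8)&(h[...,0]<24)&(h[...,1]>70);w=np.zeros_like(m);w[165:290,150:225]=1;m&=w
B=max(blobs(m),key=lambda t:t[1][4]);q=cv2.minAreaRect(np.argwhere(B[2])[:,::-1].astype(np.float32));print("rack",q,[plane(t,p,.05)[:2].round(3).tolist() for p in cv2.boxPoints(q)])
im=d["top"]["img"][150:300,150:400,::-1];cv2.imwrite("pics/crop1.png",cv2.resize(im,None,fx=3.2,fy=3.2,interpolation=cv2.INTER_CUBIC))
E
```

```text
top blue [202.3 256.8] [195 251  16  14 155]
top red [195.8 222.5] [188 216  17  15 165]
top yel [189.6 188.3] [182 181  16  16 174]
side blue [231.3 194.7] [227 188  11  11  55]
side red [259.5 177.9] [256 174   8   9  52]Traceback (most recent call last):
  File "<stdin>", line 11, in <module>
ValueError: max() iterable argument is empty
```

```bash
cat > m1.py <<'E'
from h import *
d=pickle.load(open("f0.pkl","rb"))
H={n:cv2.cvtColor(d[n]["img"],cv2.COLOR_RGB2HSV) for n in("top","side")}
roi={"top":(150,150,240,300),"side":(215,160,295,212)}
pt={}
for n in H:
    x0,y0,x1,y1=roi[n];h=H[n];w=np.zeros(h.shape[:2],bool);w[y0:y1,x0:x1]=1
    for c,(a,b) in {"blue":(108,132),"red":(-8,6),"yel":(22,36)}.items():
        hh=h[...,0].astype(int);hh=np.where(hh>170,hh-180,hh)
        m=w&(hh>=a)&(hh<=b)&(h[...,1]>(140))&(h[...,2]>50)
        L=blobs(m,10)
        if L: B=max(L,key=lambda t:t[1][4]);pt[n,c]=B[0];print(n,c,B[0].round(1),B[1])
for c in("blue","red","yel"):
    if ("side",c) in pt: print(c,*tri(ray(d["top"],pt["top",c]),ray(d["side"],pt["side",c])))
    print(c,plane(d["top"],pt["top",c],.113))
h=H["top"];t=d["top"]
print(h[228,280],h[170,345],h[291,298],h[184,362],h[240,180])
m=(h[...,1]<50)&(h[...,2]>110)
for c,st,mm in blobs(m,200):
    q=cv2.minAreaRect(np.argwhere(mm)[:,::-1].astype(np.float32));z=.120 if c[0]>325 else .007
    P=np.array([plane(t,p,z)[:2] for p in cv2.boxPoints(q)]);print("white",c.round(),st[4],P.round(4).tolist(),P.mean(0).round(4))
g=h[...,2]<60;w=np.zeros_like(g);w[163:204,340:385]=1
for c,st,mm in blobs(g&w,200): print("cup",c,st,plane(t,c,.160),cv2.minEnclosingCircle(np.argwhere(mm)[:,::-1].astype(np.float32)))
m=(h[...,0]>8)&(h[...,0]<24)&(h[...,1]>70);w=np.zeros_like(m);w[165:290,150:225]=1;m&=w
B=max(blobs(m),key=lambda t:t[1][4]);q=cv2.minAreaRect(np.argwhere(B[2])[:,::-1].astype(np.float32));print("rack",q,[plane(t,p,.05)[:2].round(3).tolist() for p in cv2.boxPoints(q)])
im=d["top"]["img"][150:300,150:400,::-1];cv2.imwrite("pics/crop1.png",cv2.resize(im,None,fx=3.2,fy=3.2,interpolation=cv2.INTER_CUBIC))
E
python3 m1.py
```

```text
top blue [202.2 257. ] [194 251  17  14 179]
top red [195.7 222.5] [188 216  17  15 193]
top yel [189.6 188.4] [181 181  18  17 222]
side blue [232.9 190.4] [227 182  12  17 131]
side red [257.5 182. ] [251 174  13  16 129]
side yel [280.2 173.6] [274 166  13  16 111]
blue [0.46718371 0.15174992 0.10072704] 0.001954259305542462
blue [0.46774134 0.14910702 0.113     ]
red [0.54542152 0.16760851 0.09968997] 0.0019195185493803447
red [0.54495343 0.16455782 0.113     ]
yel [0.62364607 0.18249539 0.10125492] 0.0021108563381376315
yel [0.62255635 0.17952775 0.113     ]
[ 90   5 156] [ 72   9 139] [ 90   7 156] [130  28  27] [ 19 111 129]
white [360. 185.] 1280 [[0.6785, -0.1516], [0.6773, -0.2661], [0.5753, -0.2629], [0.5763, -0.1497]] [ 0.6269 -0.2076]
white [279. 228.] 2003 [[0.5022, 0.0481], [0.6104, 0.0186], [0.5802, -0.0878], [0.4726, -0.0573]] [ 0.5413 -0.0196]
white [361. 226.] 260 [[0.5251, -0.1397], [0.5561, -0.1409], [0.5526, -0.2518], [0.5217, -0.2502]] [ 0.5389 -0.1957]
white [298. 291.] 938 [[0.3671, -0.0155], [0.4356, -0.0457], [0.406, -0.1139], [0.3379, -0.0834]] [ 0.3867 -0.0646]
cup [362.1222467  183.66299559] [345 167  35  34 908] [ 0.62125525 -0.20293455  0.16      ] ((362.1965637207031, 183.88619995117188), 17.299776077270508)
rack ((185.6719970703125, 227.19601440429688), (104.73743438720703, 42.75362777709961), 79.69515228271484) [[0.656, 0.276], [0.674, 0.175], [0.427, 0.128], [0.41, 0.226]]
```

View pics/crop1.png

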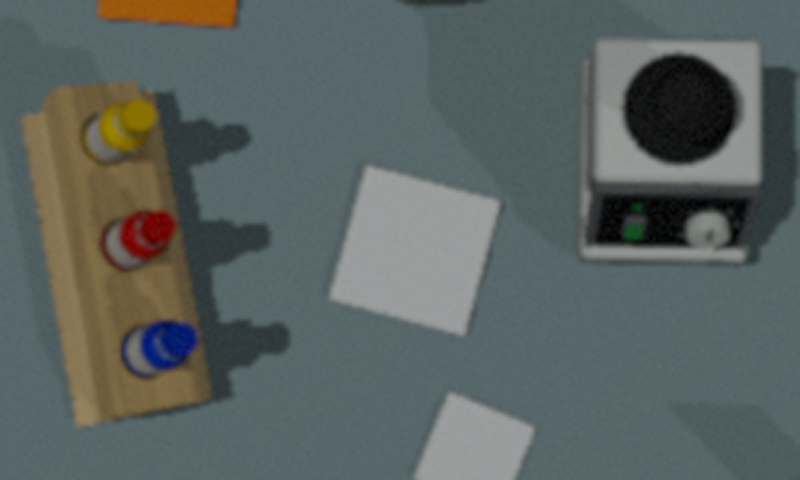

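The crop shows the blue bottle at crop (160,348), with its white label, blue shoulder and cap, leaning towards world -y. The large white tile is at (415,250) and the cup at (682,108). Next I roll to line up with the rack and move towards it.

```bash
python3 -m pendant '[[0.7,[-0.97,-0.71,-0.5],0.308],[0.7,[-0.97,-0.71,-0.5],0.308],[0.7,[-0.97,-0.71,-0.5],0.308],[0.7,[-0.97,-0.71,-0.5],0.308],[0.7,[-0.97,-0.71,-0.5],0.308],[0.7,[-0.97,-0.71,-0.5],0.308],[0.7,[-0.97,-0.71,-0.5],0.308],[0.7,[-0.97,-0.71,-0.5],0.308]]'
cat > go.py <<'E'
# print remaining shift in tool units to a world goal x y z [yaw_deg of tool y]
import sys;from h import *;from plant import manip
s=manip.state();M=rot(s["tool_rot"]);g=np.array(list(map(float,sys.argv[1:4])))
yaw=np.degrees(np.arctan2(M[1,1],M[0,1]))
print("t",round(s["time"],2),"pos",s["tool_pos"].round(4),"yaw",yaw.round(2),"tiltz",M[:,2].round(4),"F",s["contact_force"].round(2),"g",round(s["gripper_width"],3),round(s["grasp_force"],1),"q",s["joint_pos"].round(2))
print("d",(M.T@(g-s["tool_pos"])/.12).round(3), "roll",round((yaw-float(sys.argv[4]))/180,3) if len(sys.argv)>4 else "")
E
python3 go.py .466 .19 .26 11.1
```

```text
time: 0.95
tool_pos: [0.3218, 0.4485, 0.2582]
tool_rot: [-0.0, 0.636, 0.772, -0.0]
contact_force: [-0.2, 0.1, 0.2]
gripper_width: 0.703
grasp_force: 0.0
t 0.95 pos [0.3218 0.4485 0.2582] yaw 11.08 tiltz [-4.e-04 -4.e-04 -1.e+00] F [-0.23  0.12  0.21] g 0.703 0.0 q [ 0.81 -0.15  1.71 -0.    1.58  0.62]
d [-2.345  0.765 -0.014] roll -0.0
```

```bash
python3 -m pendant '[[0.7,[-1,0.38,0],0],[0.7,[-1,0.38,0],0],[0.7,[-1,0.38,0],0],[0.7,[-1,0.38,0],0]]' >/dev/null; python3 -m pendant '[[0.7,[-1,0.38,0],0],[0.7,[-1,0.38,0],0],[0.7,[-1,0.38,0],0],[0.7,[-1,0.38,0],0],[0.7,[-1,0.38,0],0]]' >/dev/null
python3 - <<'E'
from h import *;from plant import manip
s=manip.state();f=manip.grab_frame("wrist");pickle.dump((s,f),open("w1.pkl","wb"));cv2.imwrite("pics/w1.png",f["img"][:,:,::-1])
E
python3 go.py .466 .161 .2 11.1
```

```text
t 1.9 pos [0.457  0.2316 0.2584] yaw 11.16 tiltz [-6.e-04  5.e-04 -1.e+00] F [ 0.71 -0.86  0.17] g 0.7 0.0 q [ 0.32 -0.25  1.8   0.    1.6   0.13]
d [-0.592 -0.04   0.487] roll 0.0
```

View pics/w1.png

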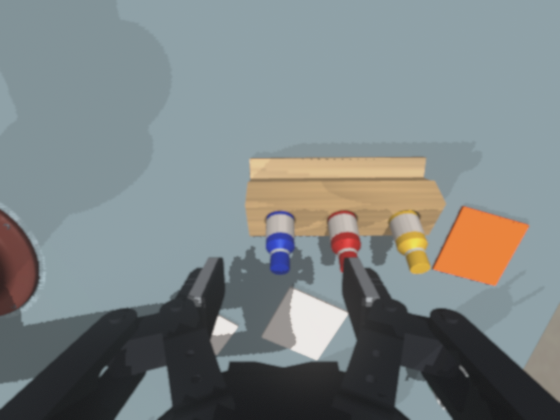

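The wrist view looks across the rack. The blue bottle runs from (280,213) at the label to (279,270) at the cap, the rack's top ridge is on row ~180, and the closing axis lies along the rack.

```bash
python3 - <<'E'
from h import *
s,f=pickle.load(open("w1.pkl","rb"));h=cv2.cvtColor(f["img"],cv2.COLOR_RGB2HSV)
Mt=rot(s["tool_rot"])
def loc(P): return (Mt.T@(P-s["tool_pos"])*1000).round(1)
wood=(h[...,0]>8)&(h[...,0]<28)&(h[...,1]>60)
for c in(262,310,375): 
    g=cv2.GaussianBlur(f["img"],(3,3),0)[140:250,c].astype(int).sum(1);dg=np.diff(g);i=np.argsort(-abs(dg))[:7];print(c,sorted([(int(k)+140,int(dg[k])) for k in i]))
r=np.where(wood[182])[0];r=r[(r>230)&(r<450)];print("row182",r.min(),r.max(),[plane(f,(c,182),.08,s).round(4) for c in(r.min(),r.max())])
for row in (178,180): print("ridge",row,plane(f,(280,row),.08,s).round(4),loc(plane(f,(280,row),.08,s)))
for nm,(a,b,x0,x1) in {"blue":(108,132,260,300),"red":(-8,6,325,365),"yel":(22,34,395,435)}.items():
    hh=h[...,0].astype(int);hh=np.where(hh>170,hh-180,hh);m=(hh>=a)&(hh<=b)&(h[...,1]>150)&(h[...,2]>60);w=np.zeros_like(m);w[205:280,x0:x1]=1;m&=w
    print(nm,[(y,int(np.where(m[y])[0].min()),int(np.where(m[y])[0].max())) for y in range(205,280,3) if m[y].any()])
    B=max(blobs(m,10),key=lambda t:t[1][4]);c=B[0];print(B[1],c.round(1),plane(f,c,.107,s).round(4))
# predictions: grip/cap for hypotheses
lean=np.array([.193,-.981,0])
for G in([.4654,.1608,.0876],[.466,.156,.0876]):
    ax=lean*.5+np.array([0,0,.866]);print(G,[(L,proj(f,np.array(G)+ax*(L-63)/1000,s).round(1).tolist()) for L in(34,63,74,95,105)])
E
```

```text
262 [(157, 37), (158, 56), (159, 36), (176, -30), (177, -54), (178, -54), (181, 34)]
310 [(158, 37), (159, 34), (176, -45), (177, -62), (178, -36), (180, 36), (181, 35)]
375 [(175, -33), (176, -59), (177, -60), (180, 43), (181, 33), (234, -45), (235, -47)]
row182 249 434 [array([0.4175, 0.2227, 0.08  ]), array([0.6321, 0.2649, 0.08  ])]
ridge 178 [0.4525 0.2345 0.08  ] [  4.   -3.9 178.4]
ridge 180 [0.453  0.2321 0.08  ] [  1.6  -3.9 178.4]
blue [(235, 273, 287), (238, 269, 290), (241, 268, 291), (244, 267, 292), (247, 267, 292), (250, 268, 290), (253, 276, 284), (256, 272, 287), (259, 272, 287), (262, 272, 287), (265, 271, 287), (268, 271, 288), (271, 273, 286)]
[267 234  26  17 330] [279.4 241.7] [0.4653 0.166  0.107 ]
red [(211, 340, 347), (214, 333, 333), (235, 338, 355), (238, 334, 357), (241, 333, 358), (244, 332, 359), (247, 333, 358), (250, 334, 337), (253, 344, 354), (256, 341, 351), (259, 341, 342), (262, 341, 342), (268, 342, 342)]
[332 233  28  19 361] [345.  241.3] [0.54   0.1813 0.107 ]
yel [(211, 407, 410), (235, 403, 422), (238, 399, 423), (241, 398, 425), (244, 398, 425), (247, 399, 424), (250, 401, 405), (253, 413, 422), (256, 409, 425), (259, 409, 426), (262, 411, 427), (265, 410, 428), (268, 411, 427), (271, 412, 423)]
[398 233  28  20 350] [411.  241.2] [0.6153 0.1961 0.107 ]
[0.4654, 0.1608, 0.0876] [(34, [279.0, 221.1]), (63, [278.8, 239.2]), (74, [278.7, 246.5]), (95, [278.6, 261.4]), (105, [278.5, 268.9])]
[0.466, 0.156, 0.0876] [(34, [278.8, 224.6]), (63, [278.6, 242.8]), (74, [278.5, 250.2]), (95, [278.3, 265.2]), (105, [278.2, 272.7])]
```

```bash
python3 - <<'E'
from h import *
s,f=pickle.load(open("w1.pkl","rb"));d=pickle.load(open("f0.pkl","rb"))
lean=np.array([.193,-.981,0]);ax=lean*.5+[0,0,.866];p1=lean*.866-np.array([0,0,.5]);p2=np.array([.981,.193,0])
def ring(F,G,L,r,st=None):
    return np.array([proj(F,G+ax*(L-63)/1000+r/1000*(p1*np.cos(t)+p2*np.sin(t)),st) for t in np.linspace(0,6.28,37)])
for y in(.156,.161,.166,.171,.176):
    G=np.array([.4654+(.161-y)*.19,y,.0876]);a=ring(f,G,105,11.5,s);b=ring(f,G,74,18,s)
    T=np.r_[ring(d["top"],G,105,11.5),ring(d["top"],G,74,18)];S=ring(d["side"],G,105,11.5)
    print(y,"wrist cap max row",a[:,1].max().round(1),"cols",a[:,0].min().round(1),a[:,0].max().round(1),"body74 rows",b[:,1].min().round(1),b[:,1].max().round(1),"cols",b[:,0].min().round(1),b[:,0].max().round(1),"| top max col",T[:,0].max().round(1),"rows",T[:,1].min().round(1),T[:,1].max().round(1),"side cap",S[:,0].min().round(1),S[:,0].max().round(1),S[:,1].min().round(1))
E
python3 - <<'E'
from h import *
s,f=pickle.load(open("w1.pkl","rb"));cv2.imwrite("pics/w1c.png",cv2.resize(f["img"][140:290,230:450,::-1],None,fx=3.5,fy=3.5,interpolation=cv2.INTER_CUBIC))
E
```

```text
0.156 wrist cap max row 277.9 cols 268.4 288.6 body74 rows 241.3 258.5 cols 263.9 293.7 | top max col 212.4 rows 249.4 265.3 side cap 231.9 240.7 181.1
0.161 wrist cap max row 274.0 cols 268.4 288.6 body74 rows 237.3 254.8 cols 263.8 293.7 | top max col 210.2 rows 249.8 265.7 side cap 230.8 239.6 180.4
0.166 wrist cap max row 270.1 cols 268.4 288.7 body74 rows 233.2 251.1 cols 263.8 293.8 | top max col 207.9 rows 250.3 266.1 side cap 229.7 238.5 179.7
0.171 wrist cap max row 266.2 cols 268.3 288.8 body74 rows 229.1 247.3 cols 263.7 293.9 | top max col 205.7 rows 250.7 266.6 side cap 228.6 237.4 179.1
0.176 wrist cap max row 262.2 cols 268.3 288.8 body74 rows 225.0 243.5 cols 263.7 293.9 | top max col 203.4 rows 251.1 267.0 side cap 227.6 236.3 178.4
```

View pics/w1c.png

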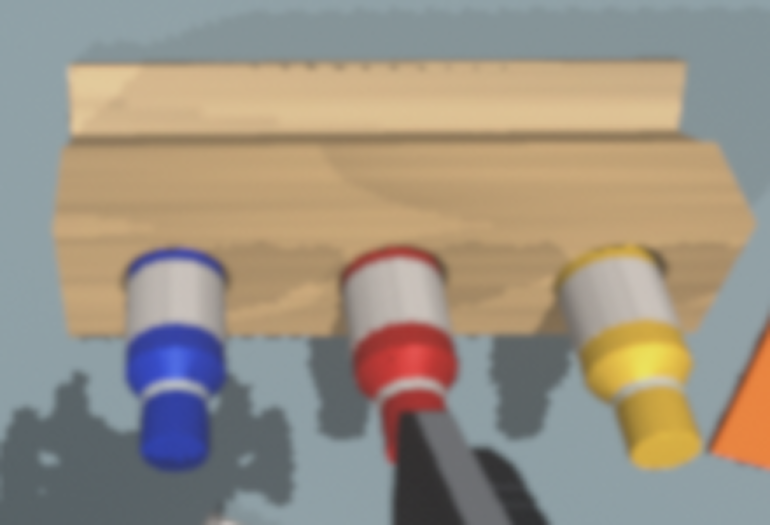

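The crop puts the cap tip at wrist row 273.7, column 279.5, which gives an axis point (L=63) near (0.466, 0.161, 0.088). The top and side views agree. I'll go above it, then descend.

```bash
python3 -m pendant '[[0.7,[-0.59,-0.04,0],0],[0.7,[-0.59,-0.04,0],0],[0.7,[-0.59,-0.04,0.5],0],[0.7,[-0.59,-0.04,0.6],0],[0.7,[-0.59,-0.04,0.6],0],[0.7,[-0.59,-0.04,0.6],0]]' >/dev/null; python3 go.py .4662 .161 .069 11.1
```

```text
t 2.5 pos [0.4661 0.1614 0.1871] yaw 11.2 tiltz [-1.e-04  2.e-04 -1.e+00] F [ 0.86 -0.01  2.22] g 0.693 0.0 q [ 0.18 -0.26  1.92  0.    1.48 -0.01]
d [-0.004  0.     0.984] roll 0.001
```

```bash
python3 -m pendant '[[0.7,[0,0,0.25],0],[0.7,[0,0,0.5],0],[0.7,[0,0,0.75],0],[0.7,[0,0,0.98],0],[0.7,[0,0,0.98],0],[0.7,[0,0,0.98],0]]'; python3 - <<'E'
from h import *;from plant import manip
s=manip.state();f=manip.grab_frame("wrist");pickle.dump((s,f),open("w2.pkl","wb"));cv2.imwrite("pics/w2.png",f["img"][:,:,::-1])
E
```

```text
time: 3.1
tool_pos: [0.4676, 0.1611, 0.0711]
tool_rot: [0.001, 0.635, 0.772, 0.001]
contact_force: [0.5, 0.5, 0.8]
gripper_width: 0.702
grasp_force: 0.0
```

View pics/w2.png

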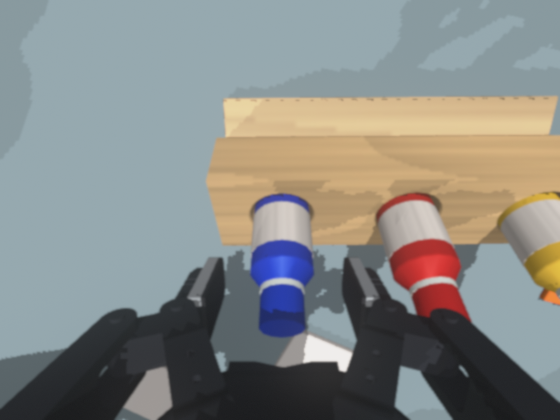

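The blue bottle (282,265) is centred between the fingers (224 and 343). I'll close now.

```bash
python3 -m pendant '[[0.5,[0,0,0.02],0],[0.4,[0,0,0.02],0],[0.2,[0,0,0.02],0],[0,[0,0,0.02],0],[0,[0,0,0.02],0],[0,[0,0,0.02],0],[0,[0,0,0.02],0],[0,[0,0,0.02],0]]'
```

```text
time: 3.95
tool_pos: [0.4683, 0.16, 0.0699]
tool_rot: [0.002, 0.636, 0.772, 0.001]
contact_force: [-3.9, -2.6, 11.1]
gripper_width: 0.238
grasp_force: 49.6
```

```bash
python3 -m pendant '[[0,[0,0,0],0],[0,[0,0,0],0]]'; python3 - <<'E'
from h import *;from plant import manip
s=manip.state();f=manip.grab_frame("wrist");g=manip.grab_frame("side");pickle.dump((s,f,g),open("w3.pkl","wb"))
a=cv2.resize(f["img"][150:400,160:410],(500,500));b=cv2.resize(g["img"][140:240,190:240+50],(300,300))
o=np.zeros((500,800,3),np.uint8);o[:,:500]=a;o[:300,500:]=b;cv2.imwrite("pics/w3.png",o[:,:,::-1])
E
```

```text
time: 4.15
tool_pos: [0.4683, 0.16, 0.0699]
tool_rot: [0.002, 0.636, 0.772, 0.001]
contact_force: [-2.5, -2.8, 10.3]
gripper_width: 0.236
grasp_force: 49.6
```

View pics/w3.png

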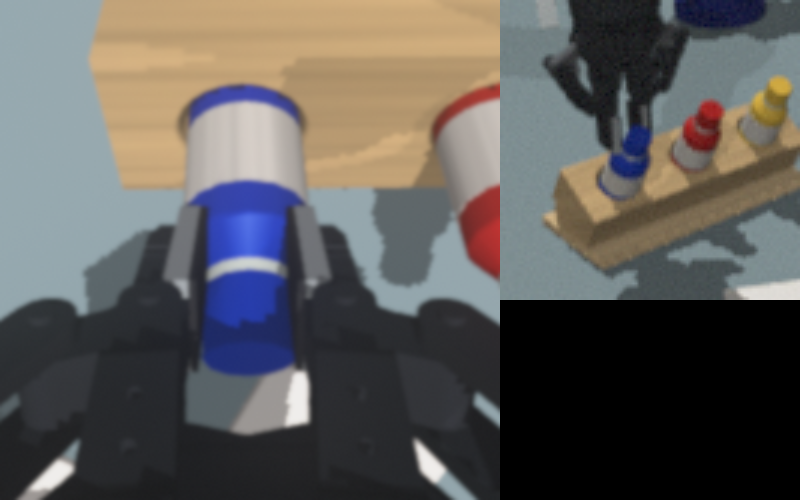

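```bash
python3 - <<'E'
from h import *
s,f,g=pickle.load(open("w3.pkl","rb"));M=rot(s["tool_rot"]);print(s["tool_pos"],s["tool_rot"])
for nm,o in {"tcp":(0,0,0),"grasp":(0,0,-.019),"tipL":(0,-.0115,0),"tipL+11":(.011,-.0115,0),"gL+11":(.011,-.0115,-.019),"gL-11":(-.011,-.0115,-.019),"back":(.011,-.0115,-.04)}.items():
    print(nm,proj(f,s["tool_pos"]+M@np.array(o),s).round(1), "crop",((proj(f,s["tool_pos"]+M@np.array(o),s)-[160,150])*2).round())
lean=np.array([.193,-.981,0]);ax=lean*.5+[0,0,.866];p1=lean*.866-np.array([0,0,.5]);p2=np.array([.981,.193,0])
def ring(F,G,L,r,st=None): return np.array([proj(F,G+ax*(L-63)/1000+r/1000*(p1*np.cos(t)+p2*np.sin(t)),st) for t in np.linspace(0,6.28,37)])
for y in(.155,.161,.167,.173):
    G=np.array([.4662+(.161-y)*.19,y,.0876])
    for L,r in((105,11.5),(74,18),(34,18)):
        b=(ring(f,G,L,r,s)-[160,150])*2; print(y,L,b.min(0).round(),b.max(0).round())
E
```

```text
[0.46829671 0.16002685 0.06993   ] [0.0016861  0.63550008 0.77209843 0.00090773]
tcp [283.6 243.2] crop [247. 186.]
grasp [283.7 256.9] crop [247. 214.]
tipL [265.2 243.2] crop [210. 186.]
tipL+11 [264.9 226.7] crop [210. 153.]
gL+11 [262.9 239. ] crop [206. 178.]
gL-11 [263.7 274.2] crop [207. 248.]
back [260.3 256. ] crop [201. 212.]
0.155 105 [193. 359.] [288. 393.]
0.155 74 [175. 226.] [306. 291.]
0.155 34 [185. 110.] [297. 182.]
0.161 105 [192. 336.] [289. 373.]
0.161 74 [175. 204.] [307. 273.]
0.161 34 [184.  90.] [298. 166.]
0.167 105 [192. 312.] [290. 353.]
0.167 74 [174. 181.] [308. 255.]
0.167 34 [184.  70.] [299. 149.]
0.173 105 [191. 288.] [290. 332.]
0.173 74 [173. 158.] [309. 236.]
0.173 34 [183.  49.] [299. 131.]
```

```bash
python3 - <<'E'
from h import *
from plant import manip
s,f,g=pickle.load(open("w3.pkl","rb"));M=rot(s["tool_rot"])
for o in [(0,0,0),(0,-.018,0),(0,.018,0),(0,0,-.019),(0,-.018,-.019),(.011,-.018,0),(-.011,-.018,0)]:
    P=s["tool_pos"]+M@np.array(o);p=proj(g,P);print(o,p.round(1),"comp",((p-[190,140])*3+[500,0]).round())
cv2.imwrite("pics/s3.png",cv2.resize(g["img"][100:230,190:310,::-1],None,fx=5,fy=4.6,interpolation=cv2.INTER_CUBIC))
E
```

```text
(0, 0, 0) [233.3 199.3] comp [630. 178.]
(0, -0.018, 0) [227.6 201.4] comp [613. 184.]
(0, 0.018, 0) [238.9 197.2] comp [647. 172.]
(0, 0, -0.019) [232.8 193. ] comp [628. 159.]
(0, -0.018, -0.019) [227.  195.1] comp [611. 165.]
(0.011, -0.018, 0) [225.3 199.9] comp [606. 180.]
(-0.011, -0.018, 0) [229.8 203. ] comp [620. 189.]
```

View pics/s3.png

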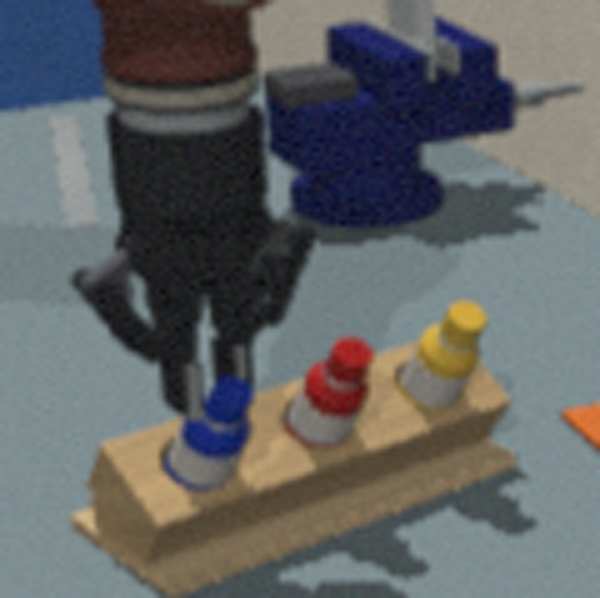

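```bash
python3 - <<'E'
from h import *
s,f,g=pickle.load(open("w3.pkl","rb"));M=rot(s["tool_rot"])
for a in [(190,205),(180,205),(200,205),(170,275)]:
  for b in [(178,412),(165,400)]:
    P,e=tri(ray(f,(160+a[0]/2,150+a[1]/2),s),ray(g,(190+b[0]/5,100+b[1]/4.6)));print(a,b,P.round(4),round(e,4),"tool",(M.T@(P-s["tool_pos"])*1000).round(1))
E
```

```text
(190, 205) (178, 412) [0.4516 0.1657 0.1009] 0.0007 tool [  8.7 -15.2 -31. ]
(190, 205) (165, 400) [0.4492 0.1699 0.1078] 0.0057 tool [ 13.3 -16.7 -38. ]
(180, 205) (178, 412) [0.4501 0.165  0.1013] 0.0016 tool [  8.3 -16.8 -31.4]
(180, 205) (165, 400) [0.4478 0.1693 0.1082] 0.0035 tool [ 12.9 -18.2 -38.3]
(200, 205) (178, 412) [0.453  0.1664 0.1005] 0.003 tool [  9.1 -13.7 -30.6]
(200, 205) (165, 400) [0.4506 0.1706 0.1075] 0.0079 tool [ 13.7 -15.3 -37.7]
(170, 275) (178, 412) [0.4481 0.1502 0.1093] 0.0043 tool [ -5.8 -21.6 -39.4]
(170, 275) (165, 400) [0.4459 0.1551 0.1158] 0.0091 tool [ -0.6 -22.7 -45.9]
```

```bash
python3 - <<'E'
from h import *
s,f,g=pickle.load(open("w3.pkl","rb"));M=rot(s["tool_rot"])
for x in(0,.02,.038,.0425):
  print(x,[(z,(proj(f,s["tool_pos"]+M@np.array([x,0,-z/1000]),s)[1]).round(0)) for z in(31,50,73,90,104,115,130)])
print(proj(g,s["tool_pos"]+M@np.array([0,0,-.073])),proj(g,s["tool_pos"]+M@np.array([0,0,-.104])),proj(g,s["tool_pos"]+M@np.array([0,0,-.13])))
E
```

```text
0 [(31, np.float64(267.0)), (50, np.float64(287.0)), (73, np.float64(319.0)), (90, np.float64(350.0)), (104, np.float64(385.0)), (115, np.float64(421.0)), (130, np.float64(487.0))]
0.02 [(31, np.float64(232.0)), (50, np.float64(248.0)), (73, np.float64(274.0)), (90, np.float64(300.0)), (104, np.float64(330.0)), (115, np.float64(360.0)), (130, np.float64(419.0))]
0.038 [(31, np.float64(198.0)), (50, np.float64(210.0)), (73, np.float64(229.0)), (90, np.float64(249.0)), (104, np.float64(272.0)), (115, np.float64(297.0)), (130, np.float64(344.0))]
0.0425 [(31, np.float64(189.0)), (50, np.float64(200.0)), (73, np.float64(217.0)), (90, np.float64(236.0)), (104, np.float64(257.0)), (115, np.float64(279.0)), (130, np.float64(324.0))]
[231.28759398 174.47629754] [230.39264728 163.37860319] [229.6203912  153.80232118]
```

The finger tips triangulate about 31 mm short of the reported TCP (tip z≈0.101 against 0.070). The pads are therefore on the cap, which fits the 20 mm opening. I'll reopen and go ~34 mm lower onto the body.

```bash
python3 -m pendant '[[0.7,[0,0,0],0],[0.7,[0,0,0],0],[0.7,[0,0,0],0],[0.7,[0,0,0],0],[0.7,[0,0,0.06],0],[0.7,[0,0,0.12],0],[0.7,[0,0,0.18],0],[0.7,[0,0,0.23],0],[0.7,[0,0,0.27],0],[0.7,[0,0,0.27],0]]'; python3 -m pendant '[[0.5,[0,0,0],0],[0.4,[0,0,0],0],[0.2,[0,0,0],0],[0,[0,0,0],0],[0,[0,0,0],0],[0,[0,0,0],0],[0,[0,0,0],0]]'
```

```text
time: 5.25
tool_pos: [0.4656, 0.1602, 0.0331]
tool_rot: [-0.001, 0.636, 0.772, -0.001]
contact_force: [-0.5, 0.8, 0.1]
gripper_width: 0.705
grasp_force: 0.0
time: 5.95
tool_pos: [0.4668, 0.1603, 0.0348]
tool_rot: [0.0, 0.636, 0.772, 0.0]
contact_force: [-1.6, 0.1, 4.5]
gripper_width: 0.399
grasp_force: 60.0
```

Body held at opening 0.399, 60 N. I pull along the well's axis, then up.

```bash
python3 -m pendant '[[0,[-0.042,0,-0.072],0],[0,[-0.083,0,-0.144],0],[0,[-0.125,0,-0.217],0],[0,[-0.167,0,-0.289],0],[0,[-0.208,0,-0.361],0],[0,[-0.25,0,-0.433],0],[0,[-0.27,0,-0.6],0],[0,[-0.27,0,-0.9],0],[0,[-0.27,0,-1],0],[0,[-0.27,0,-1],0]]'; python3 - <<'E'
from h import *;from plant import manip
s=manip.state();g=manip.grab_frame("side");f=manip.grab_frame("wrist");pickle.dump((s,f,g),open("w4.pkl","wb"))
o=np.zeros((420,800,3),np.uint8);o[:,:400]=f["img"][:,80:480];o[:,400:]=cv2.resize(g["img"][50:260,150:350],(400,420));cv2.imwrite("pics/w4.png",o[:,:,::-1])
E
```

```text
time: 6.95
tool_pos: [0.4744, 0.1285, 0.157]
tool_rot: [0.002, 0.636, 0.772, 0.002]
contact_force: [-0.1, -0.4, -0.8]
gripper_width: 0.4
grasp_force: 60.1
```

View pics/w4.png

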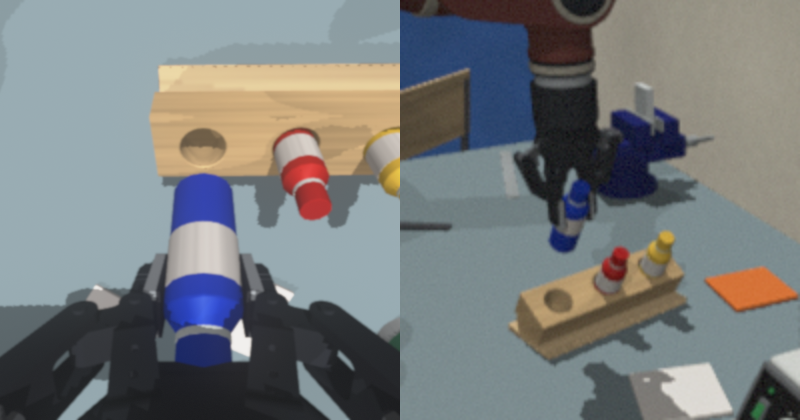

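The bottle is out, still leaning about 30°, its base end at wrist (203+80,185) and cap towards -y. The tool can't tilt, so I'll stand the bottle up by pushing its base against the mixer's fixed -y side, pivoting it in the pads. Travelling there high.

```bash
P='python3 -m pendant'; python3 -m pendant '[[0,[-0.2,0.02,-0.3],0],[0,[-0.6,0.05,-0.53],0],[0,[-1,0.09,-0.53],0],[0,[-1,0.09,-0.53],0]]' >/dev/null; python3 -m pendant '[[0,[-1,0.09,0],0],[0,[-1,0.09,0],0],[0,[-1,0.09,0],0]]' >/dev/null; python3 -m pendant '[[0,[-1,0.09,0],0],[0,[-1,0.09,0],0],[0,[-1,0.09,0],0]]' >/dev/null;python3 -m pendant '[[0,[-1,0.09,0],0.067],[0,[-1,0.09,0],0.067],[0,[-1,0.09,0],0.067],[0,[-1,0.09,0],0.067],[0,[-1,0.09,0],0.067]]' >/dev/null; python3 go.py .615 -.36 .22 -.8
```

```text
t 8.55 pos [ 0.6067 -0.3329  0.2154] yaw -0.97 tiltz [-0.003  0.003 -1.   ] F [ 0.06 -0.07 -0.94] g 0.4 60.2 q [-0.61  0.2   1.42  0.    1.52 -0.59]
d [-0.224  0.073 -0.039] roll -0.001
```

```bash
python3 -m pendant '[[0,[-0.22,0.07,0],0],[0,[-0.22,0.07,0],0],[0,[-0.22,0.07,0],0]]'; python3 - <<'E'
from h import *;from plant import manip
s=manip.state();f=manip.grab_frame("wrist");g=manip.grab_frame("side");t=manip.grab_frame("top");pickle.dump((s,f,g,t),open("w5.pkl","wb"))
o=np.zeros((600,800,3),np.uint8);o[:420,:560]=f["img"];o[:240,560:]=cv2.resize(t["img"][150:250,310:410],(240,240));o[240:480,560:]=cv2.resize(g["img"][190:310,310:430],(240,240));cv2.imwrite("pics/w5.png",o[:,:,::-1])
E
```

```text
time: 8.85
tool_pos: [0.615, -0.3591, 0.2171]
tool_rot: [-0.001, 0.713, 0.701, 0.0]
contact_force: [-0.1, 1.0, -0.6]
gripper_width: 0.401
grasp_force: 60.3
```

View pics/w5.png

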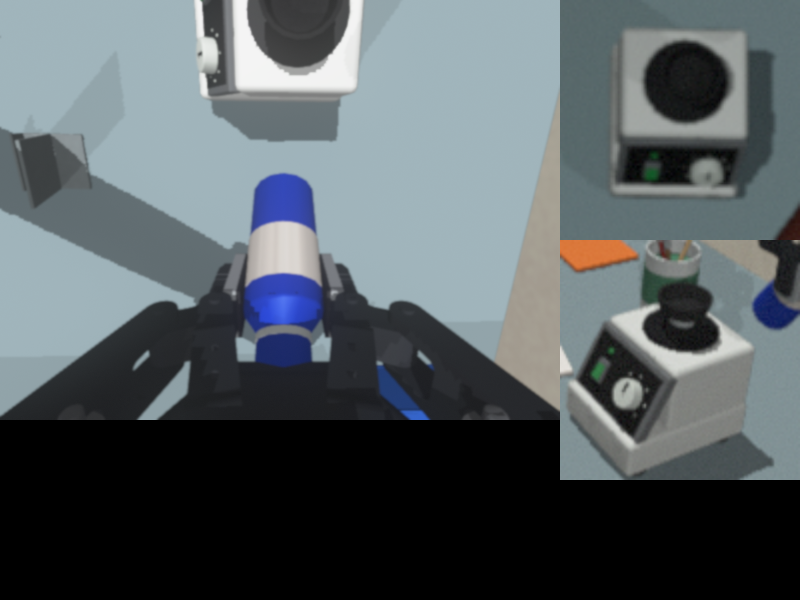

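```bash
python3 - <<'E'
from h import *
s,f,g,t=pickle.load(open("w5.pkl","rb"));M=rot(s["tool_rot"])
for p in[(372.5,218.5),(371.5,218),(373,219.5)]: print("rim side",plane(g,p,.162).round(4))
c=cv2.cvtColor(t["img"],cv2.COLOR_RGB2GRAY)[150:250,310:410];c=cv2.resize(c,None,fx=6,fy=6,interpolation=cv2.INTER_CUBIC);c=cv2.convertScaleAbs(c,alpha=4) 
for p2 in(20,):
    r=cv2.HoughCircles(c,cv2.HOUGH_GRADIENT,1,2,param1=60,param2=p2,minRadius=55,maxRadius=120)
    if r is not None:
        for q in r[0][:12]:
            u=(310+q[0]/6-.4,150+q[1]/6-.4);R=q[2]/6
            print("top circ",np.round(u,1),"r px",R.round(1),"z.162:",plane(t,u,.162)[:2].round(4),(R/477*(1.1755-.162)*1000).round(1),"z.122",plane(t,u,.122)[:2].round(4),(R/477*1.053*1000).round(1))
# disc in wrist: dark pixels on top of mixer; fit circle
gr=cv2.cvtColor(f["img"],cv2.COLOR_RGB2GRAY)
pts=[]
for col in range(262,340,6):
    col_=gr[:95,col].astype(int);k=[i for i in range(20,92) if col_[i]<120 and col_[i+3]>150]
    if k:pts.append(plane(f,(col,k[-1]+1.5),.1215,s)[:2])
pts=np.array(pts);A=np.c_[2*pts,np.ones(len(pts))];x=np.linalg.lstsq(A,(pts**2).sum(1),rcond=None)[0];print("disc wrist",x[:2],np.sqrt(x[2]+x[0]**2+x[1]**2),len(pts))
col_=gr[:130,290].astype(int);print(list(zip(range(60,110),col_[60:110])))
for r in(92,95,98): print("face",r,plane(f,(290,r),.115,s).round(4))
# bottle: wrist silhouettes
h=cv2.cvtColor(f["img"],cv2.COLOR_RGB2HSV);m=(h[...,0]>108)&(h[...,0]<132)&(h[...,1]>140)&(h[...,2]>50);m[:160]=0;m[:,:240]=0;m[:,330:]=0
print("base top row",np.where(m.any(1))[0].min(), [(y,*np.where(m[y])[0][[0,-1]]) for y in(178,185,200,215)])
piv=np.array([0,0,-.052])
for tilt in(20,25,30,35):
  a=np.radians(tilt);ax=np.array([-np.sin(a),0,-np.cos(a)]);p1=np.array([np.cos(a),0,-np.sin(a)])
  rr=np.array([proj(f,s["tool_pos"]+M@(piv-ax*.062+.018*(p1*np.cos(q)+np.array([0,1,0])*np.sin(q))),s) for q in np.linspace(0,6.28,60)]);print(tilt,rr.min(0).round(1),rr.max(0).round(1))
E
```

```text
rim side [ 0.6249 -0.2099  0.162 ]
rim side [ 0.6244 -0.2074  0.162 ]
rim side [ 0.6233 -0.2134  0.162 ]
top circ [361.7 183.7] r px 16.6 z.162: [ 0.6209 -0.2017] 35.2 z.122 [ 0.6281 -0.2078] 36.5
top circ [361.4 183.4] r px 16.2 z.162: [ 0.6216 -0.201 ] 34.3 z.122 [ 0.6289 -0.207 ] 35.7
top circ [362. 184.] r px 17.0 z.162: [ 0.6201 -0.2024] 36.0 z.122 [ 0.6273 -0.2085] 37.5
top circ [363.2 183.8] r px 15.9 z.162: [ 0.6205 -0.2049] 33.8 z.122 [ 0.6277 -0.2111] 35.1
top circ [362.7 183.8] r px 16.2 z.162: [ 0.6205 -0.2038] 34.3 z.122 [ 0.6277 -0.21  ] 35.7
top circ [361.7 183.2] r px 16.0 z.162: [ 0.6219 -0.2017] 34.1 z.122 [ 0.6292 -0.2078] 35.4
top circ [360.4 183.4] r px 15.3 z.162: [ 0.6216 -0.1988] 32.6 z.122 [ 0.6289 -0.2048] 33.8
top circ [362.2 182.7] r px 17.4 z.162: [ 0.623  -0.2028] 37.1 z.122 [ 0.6304 -0.2089] 38.5
top circ [361.2 183.7] r px 16.1 z.162: [ 0.6209 -0.2006] 34.3 z.122 [ 0.6281 -0.2066] 35.6
top circ [361. 183.] r px 16.0 z.162: [ 0.6223 -0.2003] 34.0 z.122 [ 0.6296 -0.2063] 35.3
top circ [361.4 183. ] r px 16.0 z.162: [ 0.6223 -0.201 ] 34.0 z.122 [ 0.6296 -
[... 912 characters left out ...]
8)), (96, np.int64(132)), (97, np.int64(141)), (98, np.int64(143)), (99, np.int64(137)), (100, np.int64(127)), (101, np.int64(119)), (102, np.int64(115)), (103, np.int64(112)), (104, np.int64(112)), (105, np.int64(112)), (106, np.int64(112)), (107, np.int64(112)), (108, np.int64(111)), (109, np.int64(111))]
face 92 [ 0.6219 -0.2648  0.115 ]
face 95 [ 0.6219 -0.2672  0.115 ]
face 98 [ 0.6219 -0.2696  0.115 ]
base top row 174 [(178, np.int64(266), np.int64(300)), (185, np.int64(259), np.int64(307)), (200, np.int64(255), np.int64(311)), (215, np.int64(254), np.int64(312))]
20 [254.7 183.3] [312.6 229.3]
25 [254.2 177.1] [313.2 221.7]
30 [253.6 171.3] [313.8 214.2]
35 [252.9 165.9] [314.6 206.9]
```

The wrist view shows the bottle still tilted ~29°, base tip on row 174, with the mixer's near face on row ~95. The plate and cup are at about (0.627,-0.209), and the side view's rim centre (372,218) agrees. Now down beside the mixer, then a push of +y in small steps.

```bash
python3 -m pendant '[[0,[0,0,0.4],0],[0,[0,0,0.8],0],[0,[0,0,1],0],[0,[0,0,1],0]]' >/dev/null; python3 -m pendant '[[0,[0.1,0,0.08],0],[0,[0.2,0,0.08],0],[0,[0.29,0,0.08],0],[0,[0.33,0,0.08],0],[0,[0.37,0,0.08],0],[0,[0.41,0,0.08],0],[0,[0.41,0,0.08],0]]'; python3 go.py .615 -.284 .088 -.8
```

```text
time: 10.1
tool_pos: [0.6162, -0.3112, 0.0886]
tool_rot: [0.0, 0.713, 0.701, 0.0]
contact_force: [-0.2, -0.4, -1.9]
gripper_width: 0.403
grasp_force: 60.3
t 10.1 pos [ 0.6162 -0.3112  0.0886] yaw -0.96 tiltz [ 4.e-04 -3.e-04 -1.e+00] F [-0.2  -0.37 -1.95] g 0.403 60.3 q [-0.58  0.29  1.54  0.    1.32 -0.56]
d [ 0.227 -0.014  0.005] roll -0.001
```

Near first contact. Pushing in 4 mm steps.

```bash
python3 -m pendant '[[0,[0.03,0,0],0],[0,[0.06,0,0],0],[0,[0.09,0,0],0],[0,[0.09,0,0],0]]'; python3 -m pendant '[[0,[0.03,0,0],0],[0,[0.06,0,0],0],[0,[0.06,0,0],0]]'
```

```text
time: 10.5
tool_pos: [0.6165, -0.3076, 0.091]
tool_rot: [0.006, 0.713, 0.701, -0.004]
contact_force: [-2.1, -14.7, 1.0]
gripper_width: 0.401
grasp_force: 60.6
time: 10.8
tool_pos: [0.6171, -0.3031, 0.0935]
tool_rot: [0.008, 0.714, 0.701, -0.005]
contact_force: [-4.7, -18.3, 6.7]
gripper_width: 0.402
grasp_force: 61.7
```

```bash
cat > bt.py <<'E'
from h import *;from plant import manip
s=manip.state();f=manip.grab_frame("wrist");h=cv2.cvtColor(f["img"],cv2.COLOR_RGB2HSV);M=rot(s["tool_rot"])
m=(h[...,0]>108)&(h[...,0]<132)&(h[...,1]>140)&(h[...,2]>50);m[:120]=0;m[:,:240]=0;m[:,330:]=0
r=np.where(m.sum(1)>5)[0].min();print("blue first row",r)
lab=[y for y in range(120,400) if (h[y,270:296,1]<60).mean()>.8 and h[y,270:296,2].mean()>110];print("label rows",lab[:1],lab[-1:])
piv=np.array([0,0,-.052])
for tilt in(0,5,10,15,20,25,30):
  a=np.radians(tilt);ax=np.array([-np.sin(a),0,-np.cos(a)]);p1=np.array([np.cos(a),0,-np.sin(a)])
  R_=lambda L,r:np.array([proj(f,s["tool_pos"]+M@(piv+ax*(L-.062)+r*(p1*np.cos(q)+np.array([0,1,0])*np.sin(q))),s)[1] for q in np.linspace(0,6.28,60)])
  print(tilt,"base min row",R_(0,.018).min().round(1),"shoulder min",R_(.074,.018).min().round(1),"captop min/max",R_(.105,.0115).min().round(1),R_(.105,.0115).max().round(1))
cv2.imwrite("pics/last_%d.png"%(s["time"]*100),f["img"][:,:,::-1])
E
python3 bt.py
```

```text
blue first row 196
label rows [158] [330]
0 base min row 210.7 shoulder min 266.7 captop min/max 332.5 388.7
5 base min row 203.5 shoulder min 271.0 captop min/max 344.2 394.1
10 base min row 196.5 shoulder min 275.6 captop min/max 355.2 398.2
15 base min row 189.7 shoulder min 280.3 captop min/max 365.3 401.0
20 base min row 183.3 shoulder min 285.1 captop min/max 374.3 402.7
25 base min row 177.1 shoulder min 290.1 captop min/max 382.2 403.2
30 base min row 171.3 shoulder min 295.1 captop min/max 388.8 402.7
```

It is pivoting: tilt is now ~10° at 18 N. Continuing.

```bash
python3 -m pendant '[[0,[0.03,0,0],0],[0,[0.06,0,0],0],[0,[0.08,0,0],0],[0,[0.08,0,0],0]]'; python3 bt.py | head -2
```

```text
time: 11.25
tool_pos: [0.6189, -0.2937, 0.0951]
tool_rot: [0.01, 0.714, 0.7, -0.004]
contact_force: [-2.5, -18.6, 9.4]
gripper_width: 0.402
grasp_force: 62.7
blue first row 212
label rows [178] [327]
```

Upright by the base row (212 ≈ 0°). I back off and check unloaded.

```bash
python3 -m pendant '[[0,[-0.15,0,0],0],[0,[-0.3,0,0],0],[0,[-0.3,0,-0.4],0],[0,[-0.3,0,-0.8],0],[0,[-0.3,0,-1],0],[0,[-0.3,0,-1],0]]'; python3 bt.py | head -2;python3 go.py .6265 -.2085 .24 -.8
python3 - <<'E'
from h import *;from plant import manip
g=manip.grab_frame("side");s=manip.state();h=cv2.cvtColor(g["img"],cv2.COLOR_RGB2HSV)
p=proj(g,s["tool_pos"]+[0,0,.052]);print(p)
x,y=p.astype(int);m=(h[...,0]>108)&(h[...,0]<132)&(h[...,1]>110)&(h[...,2]>40);w=np.zeros_like(m);w[y-40:y+60,x-40:x+40]=1;m&=w
for r in range(y-40,y+60,4):
    k=np.where(m[r])[0]
    if len(k):print(r,k.min(),k.max())
P=s["tool_pos"]
for L,r in((0,18),(105,11.5)):
  q=np.array([proj(g,P+np.array([r/1000*np.cos(t),r/1000*np.sin(t),.052+(L-62)/1000])) for t in np.linspace(0,6.28,40)]);print("upright pred",L,q.min(0).round(1),q.max(0).round(1))
E
```

```text
time: 11.9
tool_pos: [0.618, -0.3218, 0.2136]
tool_rot: [0.004, 0.713, 0.701, 0.001]
contact_force: [0.5, -1.0, -0.1]
gripper_width: 0.403
grasp_force: 61.7
blue first row 197
label rows [120] [328]
t 11.95 pos [ 0.6167 -0.3209  0.2099] yaw -0.99 tiltz [ 0.0028 -0.0013 -1.    ] F [ 0.42 -0.46 -0.91] g 0.399 61.7 q [-0.59  0.21  1.43  0.    1.51 -0.57]
d [ 0.938  0.066 -0.252] roll -0.001
[416.71264408 200.61936237]
180 422 434
184 420 435
188 418 433
192 415 430
196 416 431
200 415 431
204 415 428
212 402 403
216 400 406
220 398 420
224 397 418
228 400 415
232 406 411
upright pred 0 [400.4 226. ] [421.5 237.2]
upright pred 105 [413.8 174.5] [428.5 180.6]
```

Unloaded it springs back to ~10°. I'll push again a little higher on the wall, overshooting by about that much.

```bash
python3 -m pendant '[[0,[0,0,0.4],0],[0,[0,0,0.8],0],[0,[0,0,0.83],0],[0,[0.1,0,0.83],0],[0,[0.2,0,0.83],0],[0,[0.25,0,0.83],0],[0,[0.3,0,0.83],0],[0,[0.35,0,0.83],0],[0,[0.38,0,0.83],0],[0,[0.38,0,0.83],0]]'; python3 bt.py | head -2
```

```text
time: 13.0
tool_pos: [0.6183, -0.2805, 0.1157]
tool_rot: [0.008, 0.713, 0.701, -0.003]
contact_force: [-4.5, -13.3, 4.2]
gripper_width: 0.405
grasp_force: 63.4
blue first row 222
label rows [192] [318]
```

```bash
python3 -m pendant '[[0,[-0.1,0,0],0],[0,[-0.25,0,0],0],[0,[-0.25,0,0],0],[0,[-0.25,0,0],0],[0,[-0.25,0,0],0]]'; python3 bt.py | head -2
```

```text
time: 13.55
tool_pos: [0.6162, -0.3038, 0.1084]
tool_rot: [-0.0, 0.713, 0.701, 0.0]
contact_force: [0.3, -0.6, -1.1]
gripper_width: 0.404
grasp_force: 62.8
blue first row 216
label rows [149] [320]
```

```bash
cat > st.py <<'E'
from h import *;from plant import manip
g=manip.grab_frame("side");s=manip.state();h=cv2.cvtColor(g["img"],cv2.COLOR_RGB2HSV);P=s["tool_pos"];M=rot(s["tool_rot"])
x,y=proj(g,P+[0,0,.052]).astype(int);m=(h[...,0]>108)&(h[...,0]<132)&(h[...,1]>110)&(h[...,2]>40);w=np.zeros_like(m);w[max(y-45,0):y+60,max(x-40,0):x+40]=1;m&=w
rows=[(r,*np.where(m[r])[0][[0,-1]]) for r in range(max(y-45,0),y+60,3) if m[r].sum()>4];print([tuple(map(int,r)) for r in rows])
for tilt in(-10,-5,0,5,10):
  a=np.radians(tilt);ax=np.array([-np.sin(a),0,-np.cos(a)]);p1=np.array([np.cos(a),0,-np.sin(a)])
  o=[]
  for L,r in((0,.018),(.074,.018),(.090,.0115),(.105,.0115)):
    q=np.array([proj(g,P+M@(np.array([0,0,-.052])+ax*(L-.062)+r*(p1*np.cos(t)+np.array([0,1,0])*np.sin(t)))) for t in np.linspace(0,6.28,40)]);o.append((L,q.min(0).round(1).tolist(),q.max(0).round(1).tolist()))
  print(tilt,o)
E
python3 st.py
```

```text
[(225, 406, 413), (228, 405, 414), (231, 402, 414), (234, 401, 413), (237, 403, 411), (240, 399, 413), (243, 399, 414), (246, 399, 413), (249, 400, 411), (261, 389, 394), (264, 389, 407), (267, 388, 406), (270, 388, 406), (273, 390, 405), (276, 396, 401)]
-10 [(0, [391.0, 268.4], [410.7, 278.2]), (0.074, [391.6, 233.8], [412.0, 242.4]), (0.09, [395.4, 227.4], [408.6, 232.7]), (0.105, [395.6, 219.9], [408.9, 225.0])]
-5 [(0, [389.1, 266.6], [408.6, 277.5]), (0.074, [392.0, 233.4], [412.4, 243.2]), (0.09, [396.4, 227.5], [409.5, 233.6]), (0.105, [397.1, 220.2], [410.3, 226.2])]
0 [(0, [387.3, 264.6], [406.5, 276.5]), (0.074, [392.5, 233.0], [412.8, 244.2]), (0.09, [397.3, 227.6], [410.5, 234.7]), (0.105, [398.5, 220.7], [411.8, 227.6])]
5 [(0, [385.5, 262.4], [404.5, 275.3]), (0.074, [393.0, 232.7], [413.1, 245.1]), (0.09, [398.3, 227.9], [411.3, 235.8]), (0.105, [400.0, 221.3], [413.2, 229.1])]
10 [(0, [383.9, 260.1], [402.5, 274.0]), (0.074, [393.5, 232.4], [413.3, 246.1]), (0.09, [399.3, 228.3], [412.2, 237.0]), (0.105, [401.5, 222.1], [414.6, 230.8])]
```

Tilt now reads 0 ± 3° in both views, which the cup floor will settle. Up and over the cup.

```bash
python3 -m pendant '[[0,[0,0,-0.4],0],[0,[0,0,-0.8],0],[0,[0.1,0.04,-0.8],0],[0,[0.4,0.08,-0.8],0],[0,[0.79,0.08,-0.8],0],[0,[0.79,0.08,-0.8],0],[0,[0.79,0.08,-0.8],0],[0,[0.79,0.08,-0.8],0]]' >/dev/null; python3 go.py .6262 -.2090 .175 -.8; python3 st.py; python3 bt.py|head -1
python3 - <<'E'
from h import *;from plant import manip
g=manip.grab_frame("side");s=manip.state();P=s["tool_pos"]
for c in([.6262,-.209],):
  q=np.array([proj(g,[c[0]+.0285*np.cos(t),c[1]+.0285*np.sin(t),.162]) for t in np.linspace(0,6.28,60)]);print("rim pred",q.min(0).round(1),q.max(0).round(1))
gr=cv2.cvtColor(g["img"],cv2.COLOR_RGB2GRAY)
for r in(212,216,219,222,226): print(r,gr[r,350:396].tolist())
E
```

```text
t 14.45 pos [ 0.6273 -0.21    0.2043] yaw -0.98 tiltz [-3.e-04 -2.e-04 -1.e+00] F [-0.16  1.34 -0.26] g 0.401 62.8 q [-0.44  0.13  1.52 -0.    1.49 -0.42]
d [ 0.008 -0.009  0.244] roll -0.001
[(155, 381, 388), (158, 381, 391), (161, 378, 390), (164, 377, 389), (167, 380, 388), (170, 375, 389), (173, 376, 390), (176, 376, 390), (179, 376, 388), (194, 368, 385), (197, 367, 385), (200, 367, 384), (203, 366, 383), (206, 368, 382)]
-10 [(0, [369.6, 203.1], [388.4, 209.8]), (0.074, [369.4, 167.3], [388.9, 172.7]), (0.09, [372.9, 160.1], [385.4, 163.3]), (0.105, [372.9, 152.4], [385.5, 155.4])]
-5 [(0, [367.9, 201.7], [386.5, 209.5]), (0.074, [369.8, 166.8], [389.2, 173.4]), (0.09, [373.7, 160.0], [386.3, 164.1]), (0.105, [374.2, 152.4], [386.8, 156.3])]
0 [(0, [366.2, 200.0], [384.6, 208.9]), (0.074, [370.1, 166.4], [389.5, 174.3]), (0.09, [374.6, 160.0], [387.1, 164.9]), (0.105, [375.5, 152.6], [388.1, 157.3])]
5 [(0, [364.6, 198.2], [382.8, 208.2]), (0.074, [370.6, 165.9], [389.8, 175.2]), (0.09, [375.4, 160.1], [387.9, 165.9]), (0.105, [376.8, 152.9], [389.4, 158.6])]
10 [(0, [363.0, 19
[... 524 characters left out ...]
, 41, 35, 32, 34, 35, 34, 62, 106, 141, 142, 140, 142, 139, 142, 138, 141, 140, 143]
219 [109, 70, 60, 59, 64, 57, 54, 53, 52, 36, 39, 30, 28, 30, 33, 26, 24, 36, 39, 36, 38, 39, 44, 39, 44, 34, 36, 37, 26, 32, 30, 31, 32, 30, 29, 47, 94, 139, 140, 142, 142, 143, 141, 142, 139, 143]
222 [113, 108, 111, 113, 122, 149, 169, 168, 162, 128, 42, 29, 29, 30, 42, 42, 43, 43, 38, 40, 47, 45, 44, 42, 44, 47, 35, 44, 43, 38, 44, 37, 27, 32, 37, 78, 130, 144, 140, 140, 141, 140, 139, 140, 142, 142]
226 [213, 214, 216, 208, 165, 122, 90, 53, 34, 27, 30, 22, 24, 28, 28, 25, 32, 23, 33, 25, 34, 29, 32, 29, 30, 23, 31, 15, 33, 34, 31, 25, 39, 105, 166, 148, 139, 142, 138, 139, 138, 141, 139, 141, 143, 137]
```

Rim (359–386 on row 219) and bottle line up. Descending.

```bash
python3 -m pendant '[[0,[0.008,-0.009,0.12],0],[0,[0.008,-0.009,0.22],0],[0,[0.008,-0.009,0.28],0],[0,[0.008,-0.009,0.32],0],[0,[0.008,-0.009,0.34],0],[0,[0.008,-0.009,0.34],0]]';  python3 -m pendant '[[0,[0,0,0.02],0],[0,[0,0,0.04],0],[0,[0,0,0.04],0]]'
```

```text
time: 15.2
tool_pos: [0.6263, -0.2087, 0.1635]
tool_rot: [-0.0, 0.713, 0.701, -0.0]
contact_force: [0.2, 0.4, -1.2]
gripper_width: 0.405
grasp_force: 62.7
time: 15.5
tool_pos: [0.627, -0.2085, 0.1597]
tool_rot: [0.001, 0.713, 0.701, 0.001]
contact_force: [1.0, 1.6, 1.4]
gripper_width: 0.402
grasp_force: 63.0
```

```bash
for i in 1 2; do :; done; python3 -m pendant '[[0,[0,0,0.02],0],[0,[0,0,0.02],0]]'|grep -E "pos|force"; python3 -m pendant '[[0,[0,0,0.02],0],[0,[0,0,0.02],0]]'|grep -E "pos|force"; python3 -m pendant '[[0,[0,0,0.02],0],[0,[0,0,0.02],0]]'|grep -E "pos|force";
```

```text
tool_pos: [0.627, -0.2085, 0.1573]
contact_force: [2.4, 3.3, 2.0]
grasp_force: 63.1
tool_pos: [0.6271, -0.2085, 0.1549]
contact_force: [2.6, 3.2, 3.7]
grasp_force: 63.3
tool_pos: [0.6272, -0.2085, 0.1527]
contact_force: [3.0, 4.1, 5.8]
grasp_force: 63.4
```

```bash
python3 -m pendant '[[0,[0.008,0.008,0.02],0],[0,[0.008,0.008,0.03],0],[0,[0.008,0.008,0.03],0]]'|grep -E "pos|force"; python3 -m pendant '[[0,[0,0,0.02],0],[0,[0,0,0.02],0]]'|grep -E "pos|force"; python3 -m pendant '[[0,[0,0,0.02],0],[0,[0,0,0.02],0]]'|grep -E "time|pos|force"
```

```text
tool_pos: [0.6274, -0.2082, 0.1499]
contact_force: [-0.3, 4.0, 8.0]
grasp_force: 63.8
tool_pos: [0.6276, -0.2083, 0.1496]
contact_force: [-4.2, 5.1, 14.6]
grasp_force: 64.6
time: 16.8
tool_pos: [0.6277, -0.2084, 0.1495]
contact_force: [-7.7, 6.4, 22.0]
grasp_force: 65.4
```

The cup is on its stop: z stalls at 0.1495 while force climbs to 22 N. Holding about 3 s.

```bash
for k in 1; do python3 -m pendant '[[0,[0,0,0],0],[0,[0,0,0],0],[0,[0,0,0],0],[0,[0,0,0],0],[0,[0,0,0],0],[0,[0,0,0],0],[0,[0,0,0],0],[0,[0,0,0],0],[0,[0,0,0],0],[0,[0,0,0],0]]'|grep -E "pos|_force"; python3 -m pendant '[[0,[0,0,0],0],[0,[0,0,0],0],[0,[0,0,0],0],[0,[0,0,0],0],[0,[0,0,0],0],[0,[0,0,0],0],[0,[0,0,0],0],[0,[0,0,0],0],[0,[0,0,0],0],[0,[0,0,0],0]]'|grep -E "pos|_force";python3 -m pendant '[[0,[0,0,0],0],[0,[0,0,0],0],[0,[0,0,0],0],[0,[0,0,0],0],[0,[0,0,0],0],[0,[0,0,0],0],[0,[0,0,0],0],[0,[0,0,0],0]]'|grep -E "time|pos|_force"; done; python3 st.py; python3 bt.py | head -1
```

```text
tool_pos: [0.6277, -0.2084, 0.1494]
contact_force: [-5.8, 6.4, 21.9]
grasp_force: 65.4
tool_pos: [0.6277, -0.2084, 0.1494]
contact_force: [-7.9, 6.4, 21.7]
grasp_force: 65.4
time: 19.6
tool_pos: [0.6277, -0.2084, 0.1495]
contact_force: [-7.1, 5.8, 21.7]
grasp_force: 65.4
[(182, 377, 385), (185, 376, 386), (188, 374, 386), (191, 374, 385), (197, 372, 386), (200, 372, 386), (203, 372, 385), (218, 364, 382), (221, 363, 382), (224, 363, 381), (227, 367, 380)]
-10 [(0, [366.3, 225.7], [384.4, 233.1]), (0.074, [365.9, 192.0], [384.6, 198.2]), (0.09, [369.2, 185.5], [381.2, 189.2]), (0.105, [369.2, 178.2], [381.3, 181.8])]
-5 [(0, [364.7, 224.2], [382.6, 232.6]), (0.074, [366.3, 191.6], [385.0, 199.0]), (0.09, [370.0, 185.4], [382.1, 190.0]), (0.105, [370.4, 178.3], [382.5, 182.7])]
0 [(0, [363.1, 222.5], [380.8, 232.0]), (0.074, [366.6, 191.2], [385.3, 199.8]), (0.09, [370.8, 185.5], [382.9, 190.8]), (0.105, [371.6, 178.6], [383.8, 183.8])]
5 [(0, [361.5, 220.7], [379.1, 231.2]), (0.074, [367.0, 190.8], [385.5, 200.7]), (0.09, [371.7, 185.6], [383.6, 191.8]), (0.105, [372.9, 179.0], [385.0, 185.1])]
10 [(0, [360.0, 218.7], [377.4, 230.1]), (0.074, [367.4, 190.5], [385.8, 201.6]), (0.09, [372.5, 185.8], [384.4, 192.9]), (0.105, [374.2, 179.5], [386.2, 186.5])]
blue first row 214
```

Held down, and the bottle is upright. Its base is 6.5 mm below the TCP reading, so on the tile the TCP should read about 0.0135. Checking clearance to the tin at the tile.

```bash
python3 -m pendant '[[0,[0,0,-0.1],0],[0,[0,0,-0.2],0],[0,[0,0,-0.35],0],[0,[0,0,-0.5],0],[0,[0,0,-0.6],0],[0,[0,0,-0.6],0]]'; python3 - <<'E'
from h import *
d=pickle.load(open("f0.pkl","rb"));t=d["top"]
print("tin",plane(t,(281,130),.095),plane(t,(281,112),.095),plane(t,(281,148),.095)); 
E
python3 go.py .53 -.025 .21 -.8
```

```text
time: 20.3
tool_pos: [0.6285, -0.2086, 0.2187]
tool_rot: [0.002, 0.713, 0.701, 0.001]
contact_force: [-0.4, 0.4, -0.1]
gripper_width: 0.403
grasp_force: 62.7
tin [ 0.76136552 -0.02773107  0.095     ] [ 0.80456886 -0.02799339  0.095     ] [ 0.71853562 -0.02747102  0.095     ]
t 20.3 pos [ 0.6285 -0.2086  0.2187] yaw -0.99 tiltz [ 0.0041 -0.0023 -1.    ] F [-0.43  0.41 -0.12] g 0.403 62.7 q [-0.43  0.12  1.5  -0.    1.51 -0.42]
d [ 1.516 -0.847  0.065] roll -0.001
```

The tin is well away, at x≈0.76. Carrying the bottle to the tile centre.

```bash
python3 -m pendant '[[0,[0.2,-0.1,0],0],[0,[0.5,-0.25,0],0],[0,[0.8,-0.38,0],0],[0,[0.8,-0.38,0],0]]'>/dev/null; python3 -m pendant '[[0,[0.3,-0.15,0],0],[0,[0.76,-0.37,0],0],[0,[0.76,-0.37,0],0],[0,[0.76,-0.37,0.4],0],[0,[0.76,-0.37,0.8],0],[0,[0.76,-0.37,1],0],[0,[0.76,-0.37,1],0]]' >/dev/null; python3 go.py .5413 -.0196 .0135; python3 st.py | sed -n '1p;3,5p'
```

```text
t 21.4 pos [ 0.5366 -0.0191  0.0898] yaw -0.99 tiltz [-0.0103  0.0012 -0.9999] F [-0.8   0.73 -1.63] g 0.401 62.7 q [-0.17 -0.06  1.91 -0.    1.3  -0.16]
d [-0.004  0.046  0.635] roll 
[(181, 289, 294), (184, 286, 295), (187, 286, 295), (190, 286, 294), (193, 283, 296), (196, 284, 296), (199, 284, 296), (214, 281, 295), (217, 281, 294), (220, 281, 294), (223, 283, 293)]
-5 [(0, [282.7, 216.9], [297.9, 223.8]), (0.074, [281.4, 188.6], [297.1, 194.8]), (0.09, [284.0, 183.3], [294.1, 187.1]), (0.105, [283.7, 177.2], [293.9, 180.9])]
0 [(0, [281.7, 215.4], [296.8, 223.3]), (0.074, [281.6, 188.2], [297.3, 195.5]), (0.09, [284.5, 183.3], [294.6, 187.8]), (0.105, [284.5, 177.4], [294.7, 181.8])]
5 [(0, [280.7, 213.8], [295.6, 222.6]), (0.074, [281.9, 187.9], [297.5, 196.2]), (0.09, [285.0, 183.4], [295.1, 188.7]), (0.105, [285.3, 177.7], [295.5, 182.9])]
```

```bash
python3 -m pendant '[[0,[0,0.02,0.15],0],[0,[0,0.02,0.35],0],[0,[0,0.02,0.5],0],[0,[0,0.02,0.57],0],[0,[0,0.02,0.59],0],[0,[0,0.02,0.59],0],[0,[0,0.02,0.59],0]]'|grep -E "pos|_force"; python3 -m pendant '[[0,[0,0,0.015],0],[0,[0,0,0.015],0]]'|grep -E "pos|_force"; python3 -m pendant '[[0,[0,0,0.015],0],[0,[0,0,0.015],0]]'|grep -E "pos|_force"
```

```text
tool_pos: [0.5443, -0.0195, 0.0264]
contact_force: [-0.5, -1.2, -1.1]
grasp_force: 62.8
tool_pos: [0.5432, -0.0192, 0.0233]
contact_force: [0.4, -0.0, -1.4]
grasp_force: 62.8
tool_pos: [0.5426, -0.0191, 0.0208]
contact_force: [-0.3, 0.6, -1.0]
grasp_force: 62.8
```

```bash
python3 -m pendant '[[0,[0,0,0.015],0],[0,[0,0,0.03],0],[0,[0,0,0.03],0]]'|grep -E "pos|_force"; python3 -m pendant '[[0,[0,0,0.015],0],[0,[0,0,0.015],0]]'|grep -E "pos|_force"; python3 -m pendant '[[0,[0,0,0.01],0],[0,[0,0,0.01],0]]'|grep -E "pos|_force"
```

```text
tool_pos: [0.5429, -0.0192, 0.0175]
contact_force: [-0.1, 0.6, 0.3]
grasp_force: 62.9
tool_pos: [0.5431, -0.0191, 0.0173]
contact_force: [-4.6, 2.3, 8.9]
grasp_force: 64.0
tool_pos: [0.5432, -0.019, 0.0172]
contact_force: [-7.4, 1.8, 15.4]
grasp_force: 64.8
```

Base on the tile. I ease the load off, then open.

```bash
python3 -m pendant '[[0,[0,0,-0.014],0],[0,[0,0,-0.014],0],[0,[0,0,-0.014],0]]'|grep -E "pos|_force"; python3 -m pendant '[[0.42,[0,0,0],0],[0.46,[0,0,0],0],[0.5,[0,0,0],0],[0.55,[0,0,0],0],[0.6,[0,0,0],0],[0.65,[0,0,0],0],[0.7,[0,0,0],0],[0.7,[0,0,0],0],[0.7,[0,0,0],0]]'; python3 st.py | head -4; python3 bt.py|head -1
```

```text
tool_pos: [0.5432, -0.0191, 0.0173]
contact_force: [-3.1, 1.4, 8.6]
grasp_force: 63.8
time: 24.45
tool_pos: [0.5429, -0.0192, 0.0161]
tool_rot: [0.0, 0.713, 0.701, 0.0]
contact_force: [-0.6, -0.3, 0.4]
gripper_width: 0.698
grasp_force: 0.0
[(209, 286, 293), (212, 285, 294), (215, 286, 293), (221, 283, 296), (224, 284, 296), (239, 284, 296), (242, 284, 296), (245, 284, 296), (248, 287, 293)]
-10 [(0, [285.3, 243.8], [299.8, 250.5]), (0.074, [282.7, 216.6], [297.7, 222.5]), (0.09, [284.9, 211.6], [294.5, 215.2]), (0.105, [284.4, 205.8], [294.0, 209.3])]
-5 [(0, [284.2, 242.5], [298.7, 250.0]), (0.074, [282.9, 216.3], [297.9, 223.2]), (0.09, [285.3, 211.6], [295.0, 215.9]), (0.105, [285.1, 206.0], [294.8, 210.2])]
0 [(0, [283.2, 241.0], [297.7, 249.4]), (0.074, [283.1, 216.0], [298.1, 223.9]), (0.09, [285.8, 211.7], [295.5, 216.6]), (0.105, [285.8, 206.3], [295.6, 211.1])]
blue first row 262
```

Standing freely and upright (base columns 284–296, cap 285–294). Retreating straight up.

```bash
python3 -m pendant '[[0.7,[0,0,-0.1],0],[0.7,[0,0,-0.25],0],[0.7,[0,0,-0.5],0],[0.7,[0,0,-0.8],0],[0.7,[0,0,-1],0],[0.7,[0,0,-1],0]]' >/dev/null; python3 -m pendant '[[0.7,[0,0,-0.4],0],[0.7,[0,0,-0.8],0],[0.7,[0.5,0,-0.8],0],[0.7,[1,0,-0.8],0],[0.7,[1,0,-0.8],0],[0.7,[1,0,-0.8],0],[0.7,[1,0,-0.8],0]]'; python3 - <<'E'
from h import *;from plant import manip
g=manip.grab_frame("side");t=manip.grab_frame("top");pickle.dump((g,t),open("end.pkl","wb"))
d=pickle.load(open("f0.pkl","rb"))
def mk(F,x0,y0,x1,y1):
    h=cv2.cvtColor(F["img"],cv2.COLOR_RGB2HSV);m=(h[...,0]>108)&(h[...,0]<132)&(h[...,1]>110)&(h[...,2]>40);w=np.zeros_like(m);w[y0:y1,x0:x1]=1;return m&w
m=mk(g,255,180,330,270);print("side",[(r,*map(int,np.where(m[r])[0][[0,-1]])) for r in range(180,270,3) if m[r].sum()>3])
m=mk(t,240,180,330,280);print("top",[(c.round(1),st) for c,st,_ in blobs(m,10)])
P=np.array([.5429,-.0192,.007])
for L,r in((0,.018),(.105,.0115)):
  for n,F in(("side",g),("top",t)):
    q=np.array([proj(F,P+[r*np.cos(a),r*np.sin(a),L]) for a in np.linspace(0,6.28,40)]);print(n,L,q.min(0).round(1),q.max(0).round(1))
# bystander change
for n,F,R in(("side",g,{"rack r,y":(240,160,295,215),"tin":(345,170,385,215),"stand":(235,310,305,410)}),("top",t,{"stand":(390,290,445,340),"tin":(260,100,300,150)})):
  for k,(a,b,c,e) in R.items():
    x=F["img"][b:e,a:c].astype(np.float32).mean(2);y=d[n]["img"][b:e,a:c].astype(np.float32).mean(2);print(n,k,"shift",np.round(cv2.phaseCorrelate(y,x)[0],2))
E
```

```text
time: 25.85
tool_pos: [0.5445, 0.1007, 0.2313]
tool_rot: [-0.0, 0.713, 0.701, -0.001]
contact_force: [0.3, -1.2, -0.1]
gripper_width: 0.703
grasp_force: 0.0
side [(207, 287, 291), (210, 286, 294), (213, 286, 294), (216, 286, 293), (219, 284, 296), (222, 283, 296), (225, 285, 295), (237, 284, 296), (240, 284, 296), (243, 284, 296), (246, 284, 295)]
top [(array([279.3, 224.8]), array([273, 218,  14,  15, 153], dtype=int32))]
side 0 [283.2 240.8] [297.7 249.1]
top 0 [271.5 219.7] [286.1 234.3]
side 0.105 [285.8 205.9] [295.6 210.8]
top 0.105 [272.5 217.7] [282.8 227.9]
side rack r,y shift [0.18 0.08]
side tin shift [-0.01  0.49]
side stand shift [0.23 0.12]
top stand shift [-0.02  0.1 ]
top tin shift [-0.06 -0.07]
```

The bottle stands upright at the tile centre and the other items have not moved. Handing in.

```bash
python3 -c "
from plant import manip
print(manip.job_done())"
```

```text
the job is handed in; nothing more can be done
None
```

The blue bottle was pressed fully down in the mixer cup for about 3 s and now stands upright and released on the large white tile; the other bottles, tin and stand show no shift in the cameras, and the job is handed in (about 26 s, verdict not shown).

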